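# Stand the slim bottle up in its deep bin and pack the block in beside it

### The job

The slim capped bottle has slid over and lies slantwise in the deep grey bin. Tip it upright inside the bin, without taking it out, so that it stands on its foot by itself at the end where its foot now is; then lower (do not drop) the retaining block with the upright grip into the free part of the bin until it sits flat on the bin's floor beside the standing bottle. Leave the other things on the bench where they are.

Things in the scene. Friction and masses are not known exactly. Their poses are not given: they have to be found in the camera images.
- bin: deep open-topped grey plastic bin, fixed to the bench: outside 160 (its x) x 140 (its y) x 130 mm high, walls and floor 5 mm, so inside 150 x 130 x 125 mm deep. Origin: centre of its underside, on the bench; z up. The bottle's foot starts at its -x end, the cap leans on its +x end wall
- bottle: slim round white bottle with blue cap, 34 mm in diameter over its whole 165 mm length, flat foot, about 0.12 kg. Origin: centre of the foot; z runs along it from foot to cap. Too long to lie flat, it starts in the middle of the bin's width, wedged between the end walls in the bin's xz plane, 51 degrees from vertical, foot in the bottom corner at the bin's -x end, cap on the +x wall at rim height
- block: blue plastic retaining block, about 0.4 kg, starts on the bench: body 96 (its x) x 110 (its y) x 70 mm high, with an upright plate on top as grip, 60 (x) x 16 (y) mm, centred, from 70 to 135 mm height. Origin: centre of its underside; z up. With its x along the bin's x (either way round) it leaves 54 mm of the bin's length for the standing bottle; it does not go in while the bottle lies slantwise
- jar: bystander: small jar, 52 mm wide, 55 mm high; origin centre of underside
- tipbox: bystander: pipette-tip box 85 x 120 x 64 mm high; origin centre of underside
- pipette: bystander: pipette lying on the bench, about 245 mm long along its x, 26 mm high; origin on the bench under its middle
- reagent: bystander: white reagent bottle, 70 mm wide, 150 mm high; origin centre of underside
- pen_cup: bystander: red cup, 72 mm wide, 95 mm high; origin centre of underside
- rack: bystander, fixed: blue rack full of tubes 100 (x) x 200 (y) x 130 mm high; origin centre of underside

How it is judged (in metres and radians):
On the way:
1. the bottle stands upright by itself on the bin's floor in the foot-end half of the bin, let go, with the block not yet in (angle between bottle's own z axis and vertical below 0.08 rad and z of bottle in the frame of bin between 0 and 0.012 m and x of bottle in the frame of bin between -0.075 and -0.01 m and y of bottle in the frame of bin between -0.065 and 0.065 m and contact force between each of the fingers, block and bottle below 0.1 N and horizontal distance between block and bin above 0.12 m), for 0.3 s.
At the end, for the whole second after the job is handed in: the bottle stands upright (within 0.08 rad) with its foot on the bin's floor at the bin's -x end, the block sits flat (within 0.05 rad) inside the bin with its underside no more than 4 mm off the bin's floor, both released and at rest (angle between bottle's own z axis and vertical below 0.08 rad and z of bottle in the frame of bin between 0 and 0.012 m and x of bottle in the frame of bin between -0.075 and -0.01 m and y of bottle in the frame of bin between -0.065 and 0.065 m and angle between block's own z axis and vertical below 0.05 rad and z of block in the frame of bin between 0 and 0.009 m and x of block in the frame of bin between -0.04 and 0.04 m and y of block in the frame of bin between -0.03 and 0.03 m and linear speed of each of bottle, block below 0.02 m/s); the robot touches nothing.
It fails at once if the bottle is taken out: its foot rises above the bin's rim (z of bottle in the frame of bin above 0.13 m).
It fails at once if the block is dropped: it moves faster than 0.5 m/s with no finger on it (linear speed of block above 0.5 m/s and contact force between the fingers and block below 0.05 N).
It fails at once if a bystander is moved more than 30 mm (distance of any of jar, tipbox, pipette, reagent, pen_cup from where it was at the start of the episode above 0.03 m).
It also fails if it takes over 64 s, if anything falls off the work surface, if the arm or the gripper's body presses on something with over 40 N, if the wrist force passes 120 N, or if a joint passes its speed limit or range.

### The arm

A 6-joint arm with a two-finger parallel gripper is mounted at the origin on the work surface. World frame = base frame: x ahead of the robot, y to its left, z up, the work surface at z = 0. Lengths are in mm, angles in degrees, forces in N, time in s.
With the tool pointing down it reaches from about 275 to 725 mm from the base axis. Payload 5.6 kg.
Tool frame: the origin (TCP) lies at the very end of the fingers, on their centre line; the grasp point (between the pads) lies 19 mm behind it; z points along the fingers, y is the line along which they close (so a half turn about z gives the same grasp; the last joint's range is limited). The gripper opens to 85 mm and grips with 20 to 120 N. Pads are 22 mm wide; open, the fingers measure 114 mm over their backs; the gripper's body (76 mm by 85 mm) begins 54 mm behind the grasp point. The pads swing forward as they close: fully open they stand 13 mm farther back than shut.
Start: joints at [-58.751, 14.616, 6.199, 0, -81.583, -16.306], TCP at [141.84, -531.389, 231.283] pointing down, gripper open.
Joint ranges: [-168.99, 168.99], [-69.2, 112.95], [-62.41, 85.93], [-164.36, 98.24], [-168.68, -3.75], [-174.98, 174.98]. Speed limits (degrees/s): [147.25, 147.25, 180, 180, 180, 180].

### API

Orientations are given as [roll, pitch, yaw] about the fixed x, y, z axes, in that order (R = Rz(yaw) Ry(pitch) Rx(roll)).
In Python, from cell import state, get_image, bot, outline_of, mark_of gives the robot as it stands.
- The arm moves only by the tool apply_moves, never from a script. Its argument "motion" is one flat list of numbers, 7 for each row, row after row: the turn, a rotation vector about the tool's x, y, z in rad, then the shift along the tool's x, y, z in m, then the opening, from -1 (shut) to 1 (fully open). In form: [ax, ay, az, x, y, z, fingers, ax, ay, az, x, y, z, fingers, ...]. A call has exactly 10 rows; each row shifts and turns the commanded pose from where the row before left it, along the tool's axes as they then stand; what a row does not reach is not made up. A row lasts 1/8 s, in which the tool goes at most 62.5 mm and 10.7 degrees, less where a joint would pass 70% of its speed; a pose out of reach is approached as far as the arm can. A call with a gripper value outside its range is refused whole. The fingers move at their own pace and stop on an object; "newtons" is the grip in N (left out, the last holds). Time passes only in rows, so rows that do not move let the fingers close, or fill a call up. It gives the time, the measured TCP pose, the force, the opening and the grip force at its end, in the units of the state.
- state(): the state, without advancing time (a new reading comes with each control period).
- get_image(name): name is "scene" or "top" or "wrist"; returns a dict with "img" (420x560x3 uint8, red, green, blue), "fx", "fy", "cx", "cy" (pixels), "rvec" (rotation vector, rad) and "tvec" (3), from world to camera coordinates, as OpenCV has them. Camera axes: x right, y down, z forward; pixel columns grow to the right and rows downward; lengths in mm; the calibration is good to about 2 mm. A picture is of the moment at which its call begins. There is no depth.
- bot.close_job(): hands the job in; it is judged then, once.
Trained networks look in a picture, given as the dict that the camera call returned (one of the last four; its "shot" number tells which), for a name from the list of things; names that differ only in an ending like _2 or _b are one class to them, and where a whole thing is asked for, a point or a joint stands for the part that bears it (a point fixed in the world has none). Each returns a list of dicts, best first, with "p" (0 to 1); they miss things now and then, are a little off and sometimes report something else, mostly with a low value. They report only what shows in the picture. A call takes as long as a camera call.
- outline_of(label, picture): "mask" (420x560 bool, what is visible of it) and "bbox" ([left, top, right, bottom] in pixels, round what is visible of it).
- mark_of(label, picture): "point" ([column, row] in pixels: a listed point, or the origin of a listed thing).
The state is a dict: "clock": time; "joints": joint angles; "qvel": joint speeds; "effort": joint torques, N m; "tool_pos": TCP position; "orientation": TCP orientation; "wrist_force": force on the tool from outside, world axes, zero at the start; "ft_torque": the same for the moment, N m; "grip_width": finger opening in mm; "gripper_force": force on a finger pad.
Only numpy, scipy, OpenCV 4.12 (cv2) and the standard library are available. Lean on these libraries where they do the work, as an engineer would, in place of code of your own. Each camera call takes 0.05 s, during which the arm holds its last target. There are 200 camera calls.

## Working session

There is one attempt and no reset: what is moved stays moved. The work goes in short steps, Python scripts to look and compute and a tool call to move; the robot and the scene stay as the last step left them, time stands still between calls to the robot, and variables do not carry over. Pictures are saved under pics/ and viewed, at most 10 in all, crops included, and the job is handed in when it is done.

Besides the shell and the picture viewer there is one more tool, called after "Request:" as name(argument=value, ...) on one line, values as JSON. apply_moves: Moves the arm, as the interface text tells. Its arguments: {"type":"object","properties":{"motion":{"type":"array","items":{"type":"number"}},"newtons":{"type":"number"}},"required":["motion"]}

```bash
mkdir -p pics; ls; cat > h.py <<'E'
import numpy as np, cv2
from cell import state, get_image, bot, outline_of, mark_of
from scipy.spatial.transform import Rotation as R
def save(n,im): cv2.imwrite('pics/'+n+'.png',im['img'][:,:,::-1])
def ray(im,px,z):
    Rm=cv2.Rodrigues(np.array(im['rvec'],float))[0];t=np.array(im['tvec'],float).ravel()
    d=Rm.T@np.array([(px[0]-im['cx'])/im['fx'],(px[1]-im['cy'])/im['fy'],1]);c=-Rm.T@t
    return c+d*(z-c[2])/d[2]
def proj(im,P):
    K=np.array([[im['fx'],0,im['cx']],[0,im['fy'],im['cy']],[0,0,1.]])
    return cv2.projectPoints(np.array(P,float).reshape(-1,3),np.array(im['rvec'],float),np.array(im['tvec'],float),K,None)[0].reshape(-1,2)
E
python3 - <<'E'
from h import *
print(state())
for n in ['scene','top']:
    im=get_image(n);save(n+'0',im)
    for l in ['bin','bottle','block','jar','tipbox','pipette','reagent','pen_cup','rack']:
        m=mark_of(l,im);o=outline_of(l,im)
        print(n,l,[(round(a['p'],2),np.round(a['point']),np.round(ray(im,a['point'],0))) for a in m[:2]],[ (round(a['p'],2),a['bbox']) for a in o[:1]])
E
```

```text
pics
{'clock': 0.0, 'joints': array([-5.87499906e+01,  1.46527924e+01,  6.13092019e+00, -2.72358196e-02,
       -8.15845667e+01, -1.63072616e+01]), 'qvel': array([ 0.00984869, -0.0766179 ,  0.05705977,  0.06126511,  0.01126079,
       -0.0256746 ]), 'effort': array([ 6.14311375e-04, -3.86626339e+01,  2.37938994e+01,  5.36537871e+00,
       -6.20157982e-03, -3.11285964e-05]), 'tool_pos': array([ 141.75250034, -530.89767823,  230.39976633]), 'orientation': array([ 1.79890279e+02, -4.03552068e-03, -1.65061259e+02]), 'wrist_force': array([0.4752492 , 0.22837872, 0.46907936]), 'ft_torque': array([ 0.11014095, -0.04992612,  0.03986069]), 'gripper_force': 0.0, 'grip_width': 85.32126096232147}
scene bin [(0.68, array([294., 189.]), array([535., 152.,   0.]))] [(0.87, [266.2, 138.4, 327.0, 211.4])]
scene bottle [(0.62, array([306., 114.]), array([371., 499.,   0.])), (0.53, array([292., 169.]), array([485., 223.,   0.]))] [(0.66, [286.6, 163.5, 305.6, 178.8])]
scene block [(0.78, array([198., 278.]), array([ 504., -245.,    0.]))] [(0.58, [170.6, 243.5, 218.6, 294.2])]
scene jar [(0.76, array
[... 1054 characters left out ...]

top jar [(0.74, array([306., 228.]), array([510., -49.,   0.]))] [(0.47, [297.1, 218.9, 318.1, 237.0])]
top tipbox [(0.77, array([324., 158.]), array([ 772., -111.,    0.]))] [(0.87, [309.2, 142.0, 345.3, 167.3])]
top pipette [(0.69, array([260., 154.]), array([783., 125.,   0.]))] [(0.58, [227.1, 146.2, 292.2, 159.4])]
top reagent [(0.89, array([424., 183.]), array([ 683., -473.,    0.])), (0.23, array([251., 218.]), array([543., 149.,   0.]))] [(0.83, [413.7, 170.5, 440.1, 191.1])]
top pen_cup [(0.9, array([178., 193.]), array([628., 418.,   0.]))] [(0.73, [159.3, 174.1, 183.4, 198.8])]
top rack [(0.65, array([146., 266.]), array([366., 512.,   0.]))] [(0.8, [109.4, 250.2, 179.1, 285.3])]
```

```bash
python3 - <<'E'
import cv2,numpy as np
t=cv2.imread('pics/top0.png');s=cv2.imread('pics/scene0.png')
f=lambda i,x,y:cv2.resize(i[y:y+100,x:x+133],(400,300),interpolation=cv2.INTER_CUBIC)
cv2.imwrite('pics/c0.png',np.vstack([np.hstack([f(t,190,160),f(t,300,180)]),np.hstack([f(s,230,120),f(s,140,220)])]))
E
```

```text
(no output)
```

View pics/c0.png

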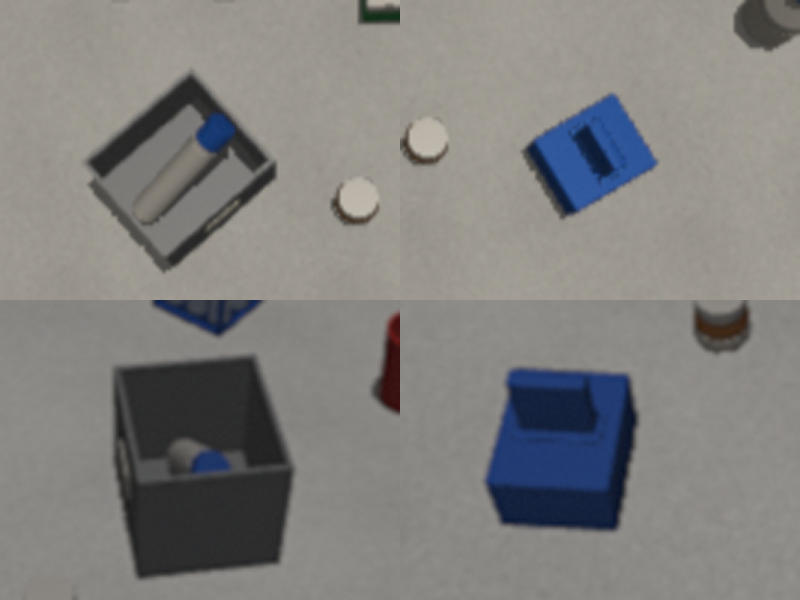

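```bash
python3 - <<'E'
from h import *
from scipy.optimize import least_squares
im=get_image('top')
o=np.array([190,160])
c=np.array([[193,70],[275,165],[165,268],[88,163]])/3+o
P=np.array([ray(im,p,130) for p in c]);print(P.round()); 
Rm=cv2.Rodrigues(np.array(im['rvec']))[0];print('topcam',-Rm.T@im['tvec'])
f=ray(im,np.array([148,212])/3+o,15);k=ray(im,np.array([216,132])/3+o,125);print(f,k,P.mean(0))
print(np.linalg.norm(P-np.roll(P,1,0),axis=1))
for (a,b) in [(2,1),(3,0),(3,2),(0,1)]:
  d=P[b]-P[a];print(a,b,np.degrees(np.arctan2(d[1],d[0])))
# block grip / top corners
o=np.array([300,180])
c=np.array([[528,147],[613,95],[657,160],[567,215]])-[400,0]
B=np.array([ray(im,p/3+o,70) for p in c]);print(B.round(),B.mean(0));print(np.linalg.norm(B-np.roll(B,1,0),axis=1))
for a,b in [(0,1),(3,2),(0,3),(1,2)]:
  d=B[b]-B[a];print(a,b,np.degrees(np.arctan2(d[1],d[0])))
w=get_image('wrist');Rw=cv2.Rodrigues(np.array(w['rvec']))[0];C=-Rw.T@w['tvec'];s=state()
Rt=R.from_euler('xyz',s['orientation'],degrees=True).as_matrix()
print('cam in tool',Rt.T@(C-s['tool_pos']),'\n',(Rt.T@Rw.T).round(3),w['fx'],w['cx'],w['cy'])
print(Rt.round(3))
E
```

```text
[[640. 133. 130.]
 [535.  40. 130.]
 [420. 156. 130.]
 [533. 245. 130.]]
topcam [ 305.4911067    35.6569636  1564.73214503]
[494.77938647 188.15187293  15.        ] [571.53616695 105.77651816 125.        ] [532.23250518 143.42464564 130.        ]
[154.3231857  140.13775124 163.35881155 143.27529371]
2 1 -45.3592480880714
3 0 -46.24557294473614
3 2 -141.94052543095404
0 1 -138.37268173522102
[[ 501. -168.   70.]
 [ 563. -266.   70.]
 [ 489. -314.   70.]
 [ 425. -212.   70.]] [ 494.41757073 -239.84279623   70.        ]
[ 87.44150802 115.30891188  88.11401078 120.90721827]
0 1 -57.623974958134404
3 2 -57.9802649414254
0 3 -150.26910307357505
1 2 -146.60917351386786
cam in tool [  75.25611227   -0.32794745 -142.6640863 ] 
 [[-0.001 -0.955 -0.296]
 [ 1.    -0.    -0.001]
 [ 0.001 -0.296  0.955]] 295.80100325839294 283.3599603103865 207.38556149232105
[[-0.966 -0.258 -0.   ]
 [-0.258  0.966  0.   ]
 [ 0.     0.    -1.   ]]
```

```bash
cat >> h.py <<'E'
def Rdown(yaw,tilt=0,back=False):
    # tool x along yaw (horizontal), z down, tilt>0: tool z swings toward +x(tool)
    y=np.radians(yaw);t=np.radians(tilt);x=np.array([np.cos(y),np.sin(y),0]);d=np.array([0,0,-1.])
    z=d*np.cos(t)+x*np.sin(t);xx=x*np.cos(t)-d*np.sin(t)
    return np.column_stack([xx,np.cross(z,xx),z])
def plan(p1,R1,n,fing,p0=None,R0=None,fill=True):
    s=state()
    if p0 is None:p0=s['tool_pos'];R0=R.from_euler('xyz',s['orientation'],degrees=True).as_matrix()
    w=R.from_matrix(R0.T@R1).as_rotvec()/n;d=(np.array(p1)-p0)/n/1000
    print('mm/row %.1f deg/row %.2f'%(1000*np.linalg.norm(d),np.degrees(np.linalg.norm(w))))
    for k in range(n):
        Rk=R0@R.from_rotvec(w*k).as_matrix()
        print(*np.round(w,4),*np.round(Rk.T@d,4),fing,sep=', ')
E
python3 - <<'E'
from h import *
plan([494,-240,300],Rdown(-148),9,1)
E
```

```text
mm/row 51.4 deg/row 1.90
0.0, 0.0, -0.0331, -0.0462, 0.0212, -0.0076, 1
0.0, 0.0, -0.0331, -0.0468, 0.0197, -0.0076, 1
0.0, 0.0, -0.0331, -0.0475, 0.0181, -0.0076, 1
0.0, 0.0, -0.0331, -0.048, 0.0165, -0.0076, 1
0.0, 0.0, -0.0331, -0.0485, 0.0149, -0.0076, 1
0.0, 0.0, -0.0331, -0.049, 0.0133, -0.0076, 1
0.0, 0.0, -0.0331, -0.0494, 0.0117, -0.0076, 1
0.0, 0.0, -0.0331, -0.0498, 0.01, -0.0076, 1
0.0, 0.0, -0.0331, -0.0501, 0.0084, -0.0076, 1
```

Request:
apply_moves(motion=[0,0,-0.033,-0.046,0.021,-0.0076,1,0,0,-0.033,-0.047,0.02,-0.0076,1,0,0,-0.033,-0.0475,0.018,-0.0076,1,0,0,-0.033,-0.048,0.0165,-0.0076,1,0,0,-0.033,-0.0485,0.015,-0.0076,1,0,0,-0.033,-0.049,0.013,-0.0076,1,0,0,-0.033,-0.0495,0.012,-0.0076,1,0,0,-0.033,-0.05,0.01,-0.0076,1,0,0,-0.033,-0.05,0.0085,-0.0076,1,0,0,0,0,0,0,1])

```text
clock: 3.25
tool_pos: [496.4, -237.7, 299.2]
orientation: [180.0, 0.0, -147.8]
wrist_force: [-0.2, -0.3, -0.6]
grip_width: 85.5
gripper_force: 0.0
```

```bash
python3 - <<'E'
from h import *
im=get_image('wrist');save('wblk',im);s=state();print(s['tool_pos'],s['orientation'],s['clock'],s['joints'])
np.savez('wblk.npz',**im)
C=np.array([[sx*48,sy*55,70] for sx,sy in [(1,1),(1,-1),(-1,-1),(-1,1)]]+[[sx*30,sy*8,135] for sx,sy in [(1,1),(1,-1),(-1,-1),(-1,1)]],float)
W=R.from_euler('z',32,degrees=True).apply(C)+[494,-240,0]
print(proj(im,W).round().tolist()); print(mark_of('block',im)[:1])
img=im['img'].copy()
for p in proj(im,W): cv2.circle(img,tuple(int(v) for v in p.round()),2,(255,0,0),-1)
cv2.imwrite('pics/wb.png',img[:,:,::-1])
E
```

```text
[ 495.1555109  -238.76348948  299.28053181] [ 1.79975987e+02 -2.25151999e-02 -1.47906867e+02] 3.3 [-9.43311926e+00  1.41264919e+01  1.53038031e+01 -3.05168075e-03
 -9.12100873e+01 -4.84738158e+01]
[[325.0, 211.0], [241.0, 211.0], [238.0, 136.0], [328.0, 137.0], [290.0, 214.0], [276.0, 214.0], [275.0, 158.0], [291.0, 158.0]]
[{'point': [278.4, 165.9], 'p': 0.96}]
```

View pics/wb.png

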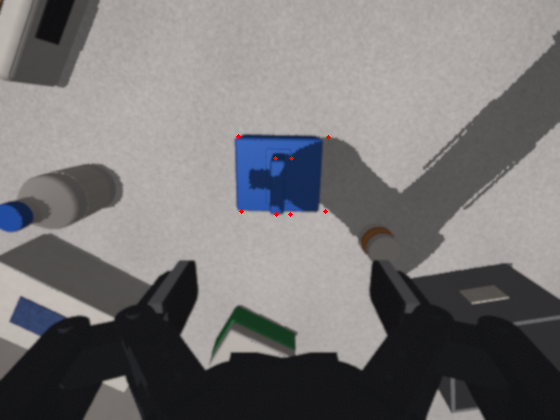

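```bash
cat >> h.py <<'E'
from scipy.optimize import minimize
def box(x,y,z0,z1): return np.array([[a*x/2,b*y/2,z] for a in(1,-1) for b in(1,-1) for z in(z0,z1)],float)
def fitmask(im,mask,boxes,q0,valid=None,it=300):
    S=4;h,w=mask.shape;mk=mask.astype(np.float32)
    v=np.ones_like(mk) if valid is None else valid.astype(np.float32)
    def ren(q):
        m=np.zeros((h,w),np.float32)
        for b in boxes:
            p=proj(im,R.from_euler('z',q[2],degrees=True).apply(b)+[q[0],q[1],0])
            t=np.zeros((h*S,w*S),np.uint8);hu=cv2.convexHull((((p+.5)*S-.5)*16).round().astype(np.int32))
            cv2.fillConvexPoly(t,hu,255,shift=4);m=np.maximum(m,cv2.resize(t,(w,h),interpolation=cv2.INTER_AREA)/255)
        return m
    f=lambda q:(np.abs(ren(q)-mk)*v).sum()
    r=minimize(f,q0,method='Nelder-Mead',options=dict(maxiter=it,initial_simplex=np.array([q0,np.add(q0,[6,0,0]),np.add(q0,[0,6,0]),np.add(q0,[0,0,4])])))
    return r.x,r.fun,ren(r.x)
BLK=[box(96,110,0,70),box(60,16,70,135)]
def bluecomp(im,pt):
    a=im['img'].astype(int);m=((a[...,2]-a[...,0]>25)&(a[...,2]>1.6*a[...,0])).astype(np.uint8)
    m=cv2.morphologyEx(m,cv2.MORPH_CLOSE,np.ones((5,5)))
    n,l=cv2.connectedComponents(m);return l==l[int(pt[1]),int(pt[0])]
E
python3 - <<'E'
from h import *
im=dict(np.load('wblk.npz'));m=bluecomp(im,(278,190));print(m.sum(),cv2.boundingRect(m.astype(np.uint8)))
q,f,r=fitmask(im,m,BLK,[494,-240,32]);print(q,f)
plan([532,143,340],Rdown(-46),10,1)
E
```

```text
6295 (235, 135, 87, 79)
[ 498.52519902 -244.73623475   32.16626142] 495.043137254902
mm/row 38.6 deg/row 10.20
0.0001, -0.0, -0.178, -0.0235, 0.0304, -0.0041, 1
0.0001, -0.0, -0.178, -0.0285, 0.0258, -0.0041, 1
0.0001, -0.0, -0.178, -0.0326, 0.0203, -0.0041, 1
0.0001, -0.0, -0.178, -0.0357, 0.0143, -0.0041, 1
0.0001, -0.0, -0.178, -0.0377, 0.0077, -0.0041, 1
0.0001, -0.0, -0.178, -0.0384, 0.0009, -0.0041, 1
0.0001, -0.0, -0.178, -0.038, -0.0059, -0.0041, 1
0.0001, -0.0, -0.178, -0.0363, -0.0125, -0.0041, 1
0.0001, -0.0, -0.178, -0.0335, -0.0188, -0.0041, 1
0.0001, -0.0, -0.178, -0.0297, -0.0244, -0.0041, 1
```

Request:
apply_moves(motion=[0,0,-0.178,-0.0235,0.0304,-0.004,1,0,0,-0.178,-0.0285,0.0258,-0.004,1,0,0,-0.178,-0.0326,0.0203,-0.004,1,0,0,-0.178,-0.0357,0.0143,-0.004,1,0,0,-0.178,-0.0377,0.0077,-0.004,1,0,0,-0.178,-0.0384,0.001,-0.004,1,0,0,-0.178,-0.038,-0.006,-0.004,1,0,0,-0.178,-0.0363,-0.0125,-0.004,1,0,0,-0.178,-0.0335,-0.0188,-0.004,1,0,0,-0.178,-0.0297,-0.0244,-0.004,1])

```text
clock: 4.6
tool_pos: [532.1, 142.4, 340.2]
orientation: [-180.0, -0.0, -45.8]
wrist_force: [0.9, 0.2, -0.4]
grip_width: 85.1
gripper_force: 0.0
```

```bash
python3 - <<'E'
from h import *
im=get_image('wrist');im=get_image('wrist');s=state();print(s['tool_pos'],s['orientation'],s['clock'],s['joints'])
np.savez('wbin.npz',**im)
o=outline_of('bin',im);print([(a['p'],a['bbox']) for a in o[:2]])
m=o[0]['mask'];np.save('mbin.npy',m)
ob=outline_of('bottle',im);print([(a['p'],a['bbox']) for a in ob[:2]])
if ob: m=m|ob[0]['mask']
m=cv2.morphologyEx(m.astype(np.uint8),cv2.MORPH_CLOSE,np.ones((5,5)))
c=max(cv2.findContours(m,0,2)[0],key=cv2.contourArea);m=cv2.drawContours(m*0,[cv2.convexHull(c)],-1,1,-1)
q,f,r=fitmask(im,m,[box(160,140,0,130)],[532,143,-46]);print(q,f,m.sum())
img=im['img'].copy();P=R.from_euler('z',q[2],degrees=True)
def dr(b,col):
    for p in proj(im,P.apply(b)+[q[0],q[1],0]): cv2.circle(img,tuple(int(v) for v in p.round()),2,col,-1)
dr(box(160,140,130,130),(255,0,0));dr(box(150,130,5,5),(0,255,0));dr(np.array([[-64.3,0,18.2],[63.9,0,122.]]),(255,0,255))
cv2.imwrite('pics/wbin.png',img[:,:,::-1])
E
```

```text
[532.27446771 144.34709846 339.23642909] [ 1.79987313e+02  3.71932856e-02 -4.57573693e+01] 4.7 [ 3.14082296e+01  1.46731859e+01  2.17687064e+01 -3.37055824e-02
 -9.71161508e+01  1.28302357e+01]
[(0.63, [220.0, 104.7, 344.3, 241.4])]
[(0.85, [271.5, 115.5, 295.4, 210.2])]
[539.32435471 145.31253486 -47.22027838] 450.99607843137255 15754
```

View pics/wbin.png

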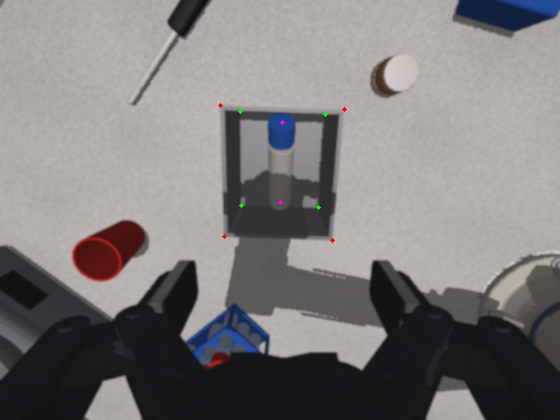

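```bash
python3 - <<'E'
from h import *
im=dict(np.load('wbin.npz'))
c=cv2.resize(im['img'][95:255,205:365],None,fx=3.75,fy=3.75,interpolation=cv2.INTER_CUBIC)
c=np.clip((c/255.)**.5*255,0,255).astype(np.uint8)
cv2.imwrite('pics/wbc.png',c[:,:,::-1])
E
```

```text
(no output)
```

View pics/wbc.png

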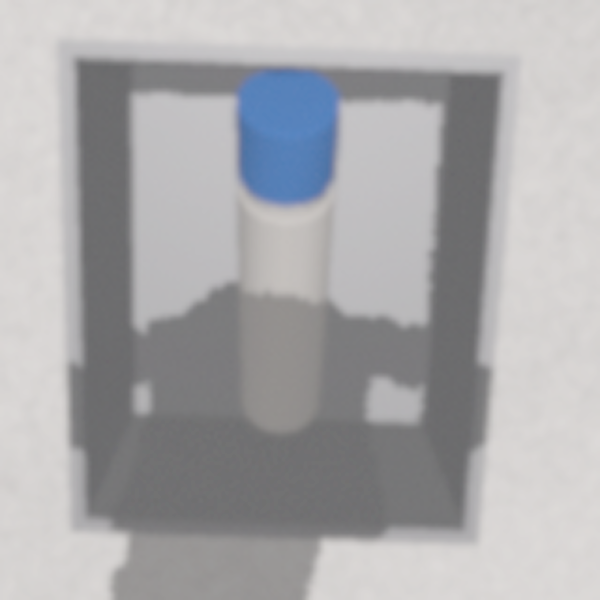

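```bash
python3 - <<'E'
from h import *
from scipy.optimize import least_squares
im=dict(np.load('wbin.npz'))
c=np.array([[60,42],[518,58],[75,530],[475,541],[77,60],[502,72],[88,515],[465,527],[131,92],[443,101],[133,415],[424,422]])
px=(c+.5)/3.75-.5+[205,95]
s=np.array([[1,1],[1,-1],[-1,1],[-1,-1]])
M=np.vstack([np.c_[s*[80,70],[130]*4],np.c_[s*[75,65],[130]*4],np.c_[s*[75,65],[5]*4]]).astype(float)
for nz in (0,1):
    f=lambda q:(proj(im,R.from_euler('z',q[2],degrees=True).apply(M)+[q[0],q[1],q[3]*nz])-px).ravel()
    r=least_squares(f,[535,144,-46,0]);print(r.x,np.abs(r.fun).mean());
print(f(r.x).reshape(-1,2).round(1).tolist())
E
```

```text
[538.20533702 146.86690582 -47.05356038   0.        ] 1.395988559587412
[537.58943656 147.60231583 -47.05314232  -6.99809041] 1.1578956970468053
[[0.2, 1.8], [-0.6, 1.5], [0.1, 0.3], [-0.0, 0.4], [0.1, 1.7], [-1.0, 2.1], [0.3, 0.9], [-0.9, 0.5], [0.7, -6.1], [0.8, -5.8], [1.3, -0.2], [-0.4, 0.1]]
```

```bash
python3 - <<'E'
from h import *
from scipy.optimize import least_squares
im=dict(np.load('wbin.npz'))
c=np.array([[60,42],[518,58],[75,530],[475,541],[77,60],[502,72],[88,515],[465,527],[133,415],[424,422]])
px=(c+.5)/3.75-.5+[205,95]
s=np.array([[1,1],[1,-1],[-1,1],[-1,-1]])
M=np.vstack([np.c_[s*[80,70],[130]*4],np.c_[s*[75,65],[130]*4],np.c_[s[2:]*[75,65],[5]*2]]).astype(float)
for nz in (0,1):
    f=lambda q:(proj(im,R.from_euler('z',q[2],degrees=True).apply(M)+[q[0],q[1],q[3]*nz])-px).ravel()
    r=least_squares(f,[535,144,-46,0]);print(r.x,np.abs(r.fun).mean());
    if nz==0: q=r.x;print(f(q).reshape(-1,2).round(1).tolist())
B=R.from_euler('z',q[2],degrees=True);o=np.array([q[0],q[1],0])
print('cap,foot px',((proj(im,B.apply([[-64.3,0,18.2],[63.9,0,122.]])+o)-[205,95])*3.75).round())
th=np.radians(51);ax=np.array([np.sin(th),0,np.cos(th)]);F=np.array([-64.3,0,18.2])
tilt=-15
Rt=Rdown(q[2],tilt);G=o+B.apply(F+140*ax);T=G+19*Rt[:,2]
print('grasp',G,'tcp',T,'app',T-90*Rt[:,2])
plan(T-90*Rt[:,2],Rt,9,0.4)
E
```

```text
[539.11945086 145.70271797 -47.11427996   0.        ] 0.6656956370495891
[[-0.9, -0.7], [1.0, -0.8], [-0.9, 0.6], [1.0, 0.9], [-0.9, -0.7], [0.5, -0.0], [-0.6, 1.1], [0.1, 0.9], [0.8, -0.4], [0.2, 0.0]]
[538.7098587  146.18530626 -47.11368584  -4.10937743] 0.2976002598700781
cap,foot px [[279. 402.]
 [287. 101.]]
grasp [569.40369984 113.09669178 106.30485475] tcp [566.05711078 116.69985099  87.95226405] app [581.90937476  99.63225474 174.88558841]
mm/row 19.7 deg/row 1.67
0.0003, -0.0291, 0.0019, 0.0072, -0.0007, 0.0183, 0.4
0.0003, -0.0291, 0.0019, 0.0078, -0.0007, 0.0181, 0.4
0.0003, -0.0291, 0.0019, 0.0083, -0.0007, 0.0179, 0.4
0.0003, -0.0291, 0.0019, 0.0088, -0.0008, 0.0176, 0.4
0.0003, -0.0291, 0.0019, 0.0093, -0.0008, 0.0173, 0.4
0.0003, -0.0291, 0.0019, 0.0098, -0.0008, 0.0171, 0.4
0.0003, -0.0291, 0.0019, 0.0103, -0.0008, 0.0168, 0.4
0.0003, -0.0291, 0.0019, 0.0108, -0.0008, 0.0165, 0.4
0.0003, -0.0291, 0.0019, 0.0112, -0.0008, 0.0162, 0.4
```

Request:
apply_moves(motion=[0,-0.029,0.002,0.0072,-0.0007,0.0183,0.4,0,-0.029,0.002,0.0078,-0.0007,0.0181,0.4,0,-0.029,0.002,0.0083,-0.0007,0.0179,0.4,0,-0.029,0.002,0.0088,-0.0008,0.0176,0.4,0,-0.029,0.002,0.0093,-0.0008,0.0173,0.4,0,-0.029,0.002,0.0098,-0.0008,0.0171,0.4,0,-0.029,0.002,0.0103,-0.0008,0.0168,0.4,0,-0.029,0.002,0.0108,-0.0008,0.0165,0.4,0,-0.029,0.002,0.0112,-0.0008,0.0162,0.4,0,0,0,0,0,0,0.4])

```text
clock: 6.05
tool_pos: [581.6, 99.2, 172.3]
orientation: [179.6, 15.1, -47.3]
wrist_force: [-0.2, 0.9, 0.4]
grip_width: 59.7
gripper_force: 0.0
```

```bash
cat >> h.py <<'E'
BQ=np.array([538.9,146,0]);BY=-47.1;BR=R.from_euler('z',BY,degrees=True)
E
python3 - <<'E'
from h import *
s=state();Rt=R.from_euler('xyz',s['orientation'],degrees=True).as_matrix()
print(s['tool_pos'],s['orientation'],s['grip_width'],'inbin',BR.inv().apply(s['tool_pos']-BQ))
th=np.radians(51);ax=np.array([np.sin(th),0,np.cos(th)]);F=np.array([-64.3,0,18.2])
R1=Rdown(BY,-15);T=BQ+BR.apply(F+140*ax)+19*R1[:,2];print('tcp',T)
plan(T,R1,8,0.4)
E
```

```text
[581.63881359  99.20912007 172.27277946] [179.64236144  15.11777193 -47.25543359] 59.665663295090575 inbin [ 63.36952915  -0.54351405 172.27277946]
tcp [565.84488753 117.00384766  87.95226405]
mm/row 11.0 deg/row 0.05
0.0007, 0.0003, -0.0003, -0.0001, -0.0001, 0.011, 0.4
0.0007, 0.0003, -0.0003, -0.0001, -0.0001, 0.011, 0.4
0.0007, 0.0003, -0.0003, -0.0001, -0.0001, 0.011, 0.4
0.0007, 0.0003, -0.0003, -0.0001, -0.0001, 0.011, 0.4
0.0007, 0.0003, -0.0003, -0.0001, -0.0001, 0.011, 0.4
0.0007, 0.0003, -0.0003, -0.0001, -0.0001, 0.011, 0.4
0.0007, 0.0003, -0.0003, -0.0001, -0.0001, 0.011, 0.4
0.0007, 0.0003, -0.0003, -0.0001, -0.0001, 0.011, 0.4
```

Request:
apply_moves(motion=[0,0,0,0,0,0.011,0.4,0,0,0,0,0,0.011,0.4,0,0,0,0,0,0.011,0.4,0,0,0,0,0,0.011,0.4,0,0,0,0,0,0.011,0.4,0,0,0,0,0,0.011,0.4,0,0,0,0,0,0.011,0.4,0,0,0,0,0,0.01,0.4,0,0,0,0,0,0,0.2,0,0,0,0,0,0,0.2])

```text
clock: 7.3
tool_pos: [566.9, 116.3, 91.1]
orientation: [179.9, 14.9, -47.1]
wrist_force: [-0.3, 0.2, 0.2]
grip_width: 51.3
gripper_force: 0.0
```

Request:
apply_moves(motion=[0,0,0,0,0,0,0,0,0,0,0,0,0,-0.1,0,0,0,0,0,0,-0.2,0,0,0,0,0,0,-0.3,0,0,0,0,0,0,-0.4,0,0,0,0,0,0,-0.5,0,0,0,0,0,0,-0.5,0,0,0,0,0,0,-0.5,0,0,0,0,0,0,-0.5,0,0,0,0,0,0,-0.5], newtons=40)

```text
clock: 8.55
tool_pos: [566.5, 116.3, 90.7]
orientation: [179.9, 15.0, -47.1]
wrist_force: [-2.2, 0.8, -0.1]
grip_width: 32.9
gripper_force: 39.7
```

```bash
python3 - <<'E'
from h import *
s=state();print(s['tool_pos'],s['orientation'],s['grip_width'],s['gripper_force'],s['wrist_force'],BR.inv().apply(s['tool_pos']-BQ))
# bottle path in bin frame: stage1 lift 12 up & -x 4; stage2 rotate
R0=R.from_euler('xyz',s['orientation'],degrees=True).as_matrix();p0=s['tool_pos']
th=np.radians(51);ax=np.array([np.sin(th),0,np.cos(th)]);F=np.array([-64.3,0,18.2])
Fw=BQ+BR.apply(F); rel=R0.T@(Fw-p0); print('foot in tool',rel)
Bot0=(BR*R.from_euler('y',51,degrees=True)).as_matrix();Rel=R0.T@Bot0
# goal: interpolate
n=14
p,Rc=p0,R0
for k in range(1,n+1):
    a=51*(1-k/n); u=k/n
    h=min(1,4*u)*12; x=-64.3+u*11
    z=5+17*np.sin(np.radians(a))+h
    Rb=(BR*R.from_euler('y',a,degrees=True)).as_matrix();R1=Rb@Rel.T;p1=BQ+BR.apply([x,0,z])-R1@rel
    w=R.from_matrix(Rc.T@R1).as_rotvec();print(*np.round(w,4),*np.round(Rc.T@(p1-p)/1000,4),-0.5,sep=', ')
    p,Rc=p1,R1
print(p,Rc)
E
```

```text
[566.48541491 116.34610157  90.73598308] [179.85304527  14.95678412 -47.10965901] 32.89300544863902 39.65441644191742 [-2.15067445  0.79414185 -0.06859753] [4.05007203e+01 2.14722958e-02 9.07359831e+01]
foot in tool [-82.52930566  -0.20997462  97.12636048]
0.0, 0.0636, 0.0002, -0.0063, 0.0, -0.0079, -0.5
0.0, 0.0636, 0.0002, -0.0061, 0.0, -0.0078, -0.5
0.0, 0.0636, 0.0002, -0.0059, 0.0, -0.0078, -0.5
0.0, 0.0636, 0.0002, -0.0056, 0.0, -0.006, -0.5
0.0, 0.0636, 0.0002, -0.0055, 0.0, -0.0042, -0.5
0.0, 0.0636, 0.0002, -0.0056, 0.0, -0.0041, -0.5
0.0, 0.0636, 0.0002, -0.0057, 0.0, -0.004, -0.5
0.0, 0.0636, 0.0002, -0.0057, 0.0, -0.0039, -0.5
0.0, 0.0636, 0.0002, -0.0058, 0.0, -0.0039, -0.5
0.0, 0.0636, 0.0002, -0.0059, 0.0, -0.0038, -0.5
0.0, 0.0636, 0.0002, -0.006, 0.0, -0.0038, -0.5
0.0, 0.0636, 0.0002, -0.0061, 0.0, -0.0037, -0.5
0.0, 0.0636, 0.0002, -0.0062, 0.0, -0.0037, -0.5
0.0, 0.0636, 0.0002, -0.0063, 0.0, -0.0037, -0.5
[509.15609967 178.03979231 144.09382979] [[ 0.55029349 -0.73364008  0.39868447]
 [-0.59242558 -0.67953547 -0.4327395 ]
 [ 0.58839528  0.00194285 -0.8085711 ]]
```

Request:
apply_moves(motion=[0,0.0636,0,-0.0058,0,-0.0079,-0.5,0,0.0636,0,-0.0056,0,-0.0078,-0.5,0,0.0636,0,-0.0054,0,-0.0078,-0.5,0,0.0636,0,-0.0051,0,-0.006,-0.5,0,0.0636,0,-0.005,0,-0.0042,-0.5,0,0.0636,0,-0.0051,0,-0.0041,-0.5,0,0.0636,0,-0.0052,0,-0.004,-0.5,0,0.0636,0,-0.0052,0,-0.0039,-0.5,0,0.0636,0,-0.0058,0,-0.0039,-0.5,0,0.0636,0,-0.0059,0,-0.0038,-0.5])

```text
clock: 9.8
tool_pos: [531.3, 154.6, 141.9]
orientation: [179.9, -21.6, -47.0]
wrist_force: [1.0, -0.2, -1.8]
grip_width: 33.0
gripper_force: 40.0
```

Request:
apply_moves(motion=[0,0.0636,0,-0.0065,0,-0.0038,-0.5,0,0.0636,0,-0.0066,0,-0.0037,-0.5,0,0.0636,0,-0.0067,0,-0.0037,-0.5,0,0.0636,0,-0.0068,0,-0.0037,-0.5,0,0,0,0,0,0,-0.5,0,0,0,0,0,0,-0.5,0,0,0,0,0,0,-0.5,0,0,0,0,0,0,-0.5,0,0,0,0,0,0,-0.5,0,0,0,0,0,0,-0.5])

```text
clock: 11.05
tool_pos: [510.8, 176.4, 143.1]
orientation: [179.8, -36.1, -47.0]
wrist_force: [0.3, 0.1, -1.8]
grip_width: 32.6
gripper_force: 40.0
```

```bash
python3 - <<'E'
from h import *
s=state();print(s)
Rt=R.from_euler('xyz',s['orientation'],degrees=True).as_matrix()
F=s['tool_pos']+Rt@np.array([-82.5,-.2,97.1]);print('foot in bin',BR.inv().apply(F-BQ),'tilt',np.degrees(np.arctan2(np.hypot(*Rt[:2,2]),-Rt[2,2])))
t=get_image('top');sc=get_image('scene');w=get_image('wrist')
for n,im in (('t',t),('s',sc),('w',w)):
    F0=BR.inv().apply(F-BQ)
    print(n,'pred foot/cap',proj(im,BQ+BR.apply([F0,F0+[0,0,165]])).round())
f=lambda i,x,y:cv2.resize(i['img'][y:y+100,x:x+133],(400,300),interpolation=cv2.INTER_CUBIC)
a=np.vstack([f(t,190,160),f(sc,230,110)]);b=w['img'][:,:400]
b=np.vstack([cv2.resize(w['img'],(400,300)),cv2.resize(w['img'][60:210,180:380],(400,300))])
cv2.imwrite('pics/up.png',np.hstack([a,b])[:,:,::-1])
E
```

```text
{'clock': 11.05, 'joints': array([ 55.89565732,  14.35051761, -31.46888972,  40.9914525 ,
       -60.89631598, -38.82293459]), 'qvel': array([ 0.19581816,  0.10136399,  0.05612675, -0.01563258, -0.00377896,
       -0.11988132]), 'effort': array([-3.62423155e-02, -3.42122412e+01,  1.94273615e+01,  4.40964013e+00,
       -1.32343456e+00,  1.60864372e-03]), 'tool_pos': array([510.83990738, 176.40912542, 143.06785048]), 'orientation': array([179.84077472, -36.05603624, -46.99209908]), 'wrist_force': array([ 0.27207439,  0.09584389, -1.76719583]), 'ft_torque': array([ 1.56091459,  1.44506469, -0.05937826]), 'gripper_force': 39.98582303524017, 'grip_width': 32.56732032786499}
foot in bin [-50.92251911   0.05708648  16.01047419] tilt 36.05634013327578
t pred foot/cap [[241. 228.]
 [236. 221.]]
s pred foot/cap [[291. 175.]
 [293. 132.]]
w pred foot/cap [[283. 294.]
 [284. 275.]]
```

View pics/up.png

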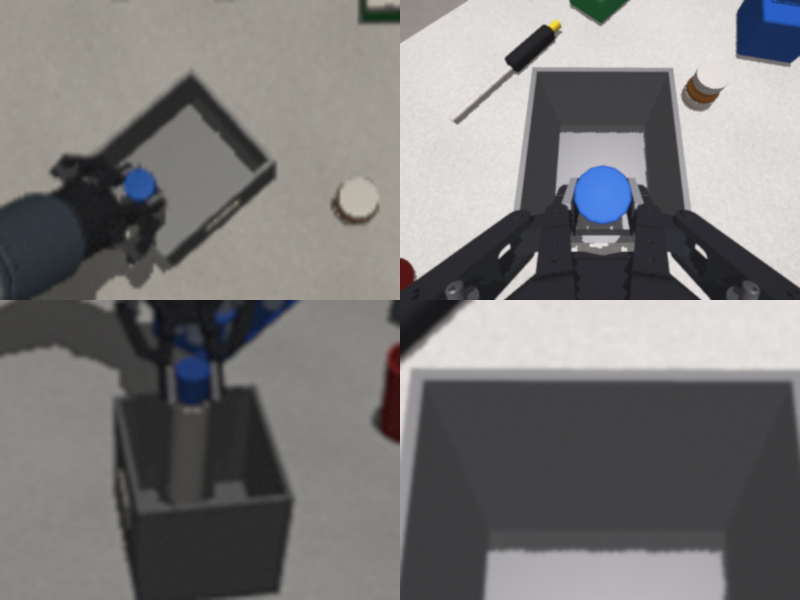

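Request:
apply_moves(motion=[0,0,0,-0.0012,0,0.0008,-0.5,0,0,0,-0.0012,0,0.0008,-0.5,0,0,0,-0.0012,0,0.0008,-0.5,0,0,0,-0.0012,0,0.0008,-0.5,0,0,0,-0.0012,0,0.0008,-0.5,0,0,0,-0.0012,0,0.0008,-0.5,0,0,0,-0.0012,0,0.0008,-0.5,0,0,0,-0.0012,0,0.0008,-0.5,0,0,0,0,0,0,-0.5,0,0,0,0,0,0,-0.5])

```text
clock: 12.45
tool_pos: [508.2, 179.4, 132.7]
orientation: [179.9, -36.1, -47.0]
wrist_force: [-0.9, -1.2, 2.9]
grip_width: 32.9
gripper_force: 40.4
```

Request:
apply_moves(motion=[0,0,0,0,0,0,-0.2,0,0,0,0,0,0,-0.1,0,0,0,0,0,0,0,0,0,0,0,0,0,0.1,0,0,0,0,0,0,0.3,0,0,0,0,0,0,0.4,0,0,0,0,0,-0.003,0.4,0,0,0,0,0,-0.006,0.4,0,0,0,0,0,-0.01,0.4,0,0,0,0,0,-0.015,0.4])

```text
clock: 13.7
tool_pos: [494.1, 194.4, 160.4]
orientation: [179.8, -36.1, -47.0]
wrist_force: [-0.4, 0.5, 1.3]
grip_width: 59.6
gripper_force: 0.0
```

Request:
apply_moves(motion=[0,0,0,0,0,-0.02,0.4,0,0,0,0,0,-0.02,0.4,0,0,0,0,0,-0.03,0.4,0,0,0,0,0,-0.03,0.4,0,0,0,0,0,-0.03,0.4,0,0,0,0,0,-0.03,0.4,0,-0.06,0,0,0,-0.02,0.4,0,-0.06,0,0,0,-0.02,0.4,0,0,0,0,0,0,0.4,0,0,0,0,0,0,0.4])

```text
clock: 14.95
tool_pos: [414.8, 279.7, 321.8]
orientation: [179.8, -29.2, -47.0]
wrist_force: [-0.4, 0.1, 0.0]
grip_width: 59.6
gripper_force: 0.0
```

```bash
python3 - <<'E'
from h import *
s=state();print(s['tool_pos'],s['orientation'],s['clock'],s['joints'])
t=get_image('top');sc=get_image('scene');w=get_image('wrist')
np.savez('w2.npz',**w)
for n,im in (('t',t),('s',sc),('w',w)):
    print(n,'pred foot/cap',proj(im,BQ+BR.apply([[-55,0,5],[-55,0,170]])).round())
f=lambda i,x,y:cv2.resize(i['img'][y:y+100,x:x+133],(400,300),interpolation=cv2.INTER_CUBIC)
a=np.vstack([f(t,190,160),f(sc,230,110)])
b=np.vstack([cv2.resize(w['img'],(400,300)),cv2.resize(w['img'][100:310,150:430],(400,300))])
cv2.imwrite('pics/up2.png',np.hstack([a,b])[:,:,::-1])
E
```

```text
[414.77964709 279.73604198 321.81249654] [179.79520839 -29.19045465 -46.95635179] 14.95 [ 70.23142821   8.81756328  -4.14012271  25.61504483 -91.40444425
 -29.88334694]
t pred foot/cap [[240. 229.]
 [235. 223.]]
s pred foot/cap [[290. 177.]
 [293. 134.]]
w pred foot/cap [[283. 190.]
 [283. 152.]]
```

View pics/up2.png

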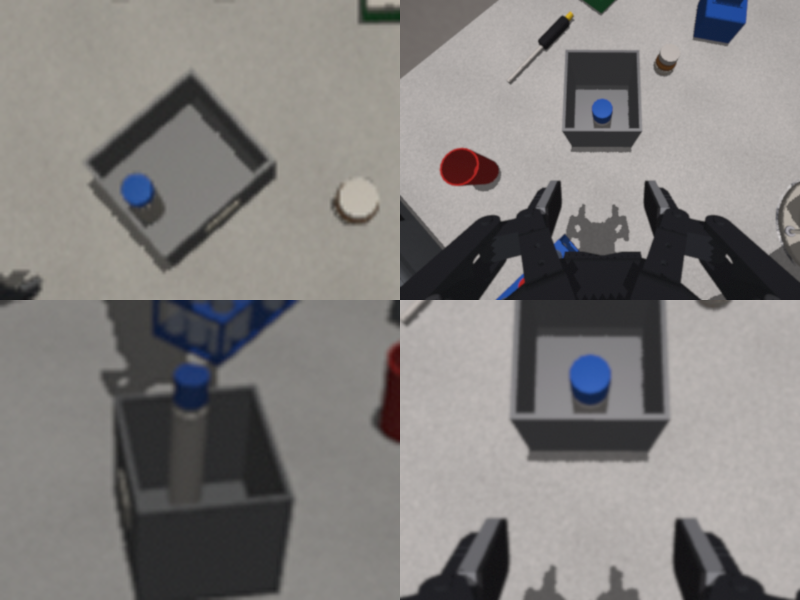

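```bash
python3 - <<'E'
from h import *
plan([498,-245,260],Rdown(-148),18,1)
E
```

```text
mm/row 29.7 deg/row 5.78
-0.0247, -0.0208, 0.0956, 0.0197, 0.0165, 0.015, 1
-0.0247, -0.0208, 0.0956, 0.0214, 0.0141, 0.0149, 1
-0.0247, -0.0208, 0.0956, 0.023, 0.0116, 0.0148, 1
-0.0247, -0.0208, 0.0956, 0.0243, 0.009, 0.0146, 1
-0.0247, -0.0208, 0.0956, 0.0253, 0.0063, 0.0142, 1
-0.0247, -0.0208, 0.0956, 0.0261, 0.0035, 0.0138, 1
-0.0247, -0.0208, 0.0956, 0.0265, 0.0006, 0.0133, 1
-0.0247, -0.0208, 0.0956, 0.0267, -0.0022, 0.0128, 1
-0.0247, -0.0208, 0.0956, 0.0266, -0.0051, 0.0121, 1
-0.0247, -0.0208, 0.0956, 0.0263, -0.0079, 0.0114, 1
-0.0247, -0.0208, 0.0956, 0.0256, -0.0107, 0.0106, 1
-0.0247, -0.0208, 0.0956, 0.0247, -0.0133, 0.0098, 1
-0.0247, -0.0208, 0.0956, 0.0235, -0.0159, 0.009, 1
-0.0247, -0.0208, 0.0956, 0.022, -0.0182, 0.0081, 1
-0.0247, -0.0208, 0.0956, 0.0203, -0.0205, 0.0071, 1
-0.0247, -0.0208, 0.0956, 0.0184, -0.0225, 0.0062, 1
-0.0247, -0.0208, 0.0956, 0.0163, -0.0243, 0.0053, 1
-0.0247, -0.0208, 0.0956, 0.014, -0.0258, 0.0043, 1
```

Request:
apply_moves(motion=[-0.0247,-0.0208,0.0956,0.0197,0.0165,0.015,1,-0.0247,-0.0208,0.0956,0.0214,0.0141,0.0149,1,-0.0247,-0.0208,0.0956,0.023,0.0116,0.0148,1,-0.0247,-0.0208,0.0956,0.0243,0.009,0.0146,1,-0.0247,-0.0208,0.0956,0.0253,0.0063,0.0142,1,-0.0247,-0.0208,0.0956,0.0261,0.0035,0.0138,1,-0.0247,-0.0208,0.0956,0.0265,0.0006,0.0133,1,-0.0247,-0.0208,0.0956,0.0267,-0.0022,0.0128,1,-0.0247,-0.0208,0.0956,0.0266,-0.0051,0.0121,1,-0.0247,-0.0208,0.0956,0.0263,-0.0079,0.0114,1])

```text
clock: 16.35
tool_pos: [461.0, -12.6, 286.8]
orientation: [-173.1, -12.6, -104.9]
wrist_force: [1.4, 0.3, 0.5]
grip_width: 85.3
gripper_force: 0.0
```

Request:
apply_moves(motion=[-0.0247,-0.0208,0.0956,0.0256,-0.0107,0.0106,1,-0.0247,-0.0208,0.0956,0.0247,-0.0133,0.0098,1,-0.0247,-0.0208,0.0956,0.0235,-0.0159,0.009,1,-0.0247,-0.0208,0.0956,0.022,-0.0182,0.0081,1,-0.0247,-0.0208,0.0956,0.0203,-0.0205,0.0071,1,-0.0247,-0.0208,0.0956,0.0184,-0.0225,0.0062,1,-0.0247,-0.0208,0.0956,0.0163,-0.0243,0.0053,1,-0.0247,-0.0208,0.0956,0.014,-0.0258,0.0043,1,0,0,0,0,0,0,1,0,0,0,0,0,0,1])

```text
clock: 17.6
tool_pos: [497.8, -244.5, 259.2]
orientation: [179.9, 0.1, -148.0]
wrist_force: [0.5, 0.1, -0.4]
grip_width: 85.4
gripper_force: 0.0
```

```bash
python3 - <<'E'
from h import *
s=state();print(s['tool_pos'],s['orientation'],s['clock'],s['joints'])
im=get_image('wrist');np.savez('wb2.npz',**im)
o=outline_of('block',im);print([(a['p'],a['bbox']) for a in o[:1]])
m=bluecomp(im,mark_of('block',im)[0]['point']);print(m.sum(),cv2.boundingRect(m.astype(np.uint8)))
q,f,r=fitmask(im,m,BLK,[498,-243,32]);print(q,f)
q2,f2,_=fitmask(im,o[0]['mask'],BLK,[498,-243,32]);print(q2,f2)
img=im['img'].copy();P=R.from_euler('z',q[2],degrees=True)
for b in BLK:
    for p in proj(im,P.apply(b)+[q[0],q[1],0]): cv2.circle(img,tuple(int(v) for v in p.round()),1,(255,0,0),-1)
c=cv2.resize(img[90:250,180:380],(800,600)[:1]*1+(640,),interpolation=cv2.INTER_CUBIC)[:600]
c=np.clip((c/255.)**.5*255,0,255).astype(np.uint8)
cv2.imwrite('pics/wb2.png',c[:,:,::-1])
E
```

```text
[ 497.78581679 -244.52985998  259.15770609] [ 1.79891142e+02  1.02405491e-01 -1.48017159e+02] 17.6 [-10.09894859  14.83050463  10.55294893  -0.1498423  -85.71941036
 -47.90693296]
[(0.73, [233.1, 138.3, 332.0, 229.4])]
7819 (235, 139, 97, 90)
[ 499.89248014 -244.03658894   30.59046222] 612.686274509804
[ 498.68529464 -244.85702332   31.43700684] 378.66666666666663
```

View pics/wb2.png

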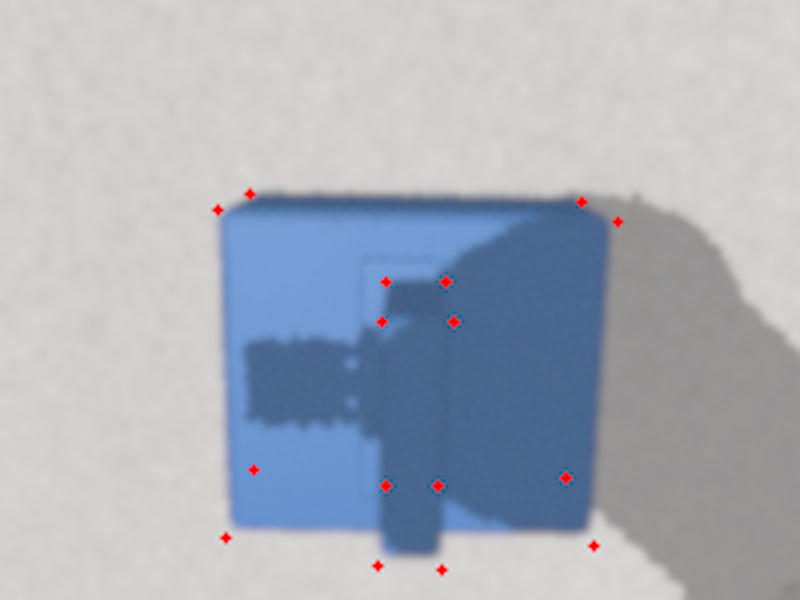

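```bash
python3 - <<'E'
from h import *
from scipy.optimize import least_squares
im=dict(np.load('wb2.npz'))
c=np.array([[222,213],[609,215],[233,529],[588,531],[384,554],[438,554]])
px=(c+.5)/4-.5+[180,90]
M=np.array([[48,55,70],[48,-55,70],[-48,55,70],[-48,-55,70],[-30,8,135],[-30,-8,135]],float)
for nz in (0,1):
    f=lambda q:(proj(im,R.from_euler('z',q[2],degrees=True).apply(M)+[q[0],q[1],q[3]*nz])-px).ravel()
    r=least_squares(f,[498,-244,-148,0]);print(r.x,np.abs(r.fun).mean(),f(r.x).reshape(-1,2).round(1).tolist());
q=r.x
plan([q[0],q[1],98],Rdown(q[2]),9,1)
E
```

```text
[ 497.86691568 -245.44889964 -148.66773834    0.        ] 1.5180377171078991 [[-2.0, -2.2], [1.5, -1.6], [-1.5, 0.9], [1.8, 1.3], [-1.4, 1.0], [1.7, 1.2]]
[ 500.63482338 -243.73396574 -148.66659267  -12.00917583] 0.39397712721225514 [[-0.2, -0.2], [-0.4, 0.4], [0.0, 0.0], [0.2, 0.4], [-1.0, -0.3], [1.3, -0.2]]
mm/row 18.0 deg/row 0.08
0.0001, 0.0003, 0.0014, -0.0002, -0.0002, 0.018, 1
0.0001, 0.0003, 0.0014, -0.0002, -0.0002, 0.018, 1
0.0001, 0.0003, 0.0014, -0.0002, -0.0001, 0.018, 1
0.0001, 0.0003, 0.0014, -0.0002, -0.0001, 0.018, 1
0.0001, 0.0003, 0.0014, -0.0002, -0.0001, 0.018, 1
0.0001, 0.0003, 0.0014, -0.0002, -0.0001, 0.018, 1
0.0001, 0.0003, 0.0014, -0.0002, -0.0001, 0.018, 1
0.0001, 0.0003, 0.0014, -0.0002, -0.0001, 0.018, 1
0.0001, 0.0003, 0.0014, -0.0002, -0.0001, 0.018, 1
```

Request:
apply_moves(motion=[0,0,0.0013,-0.0001,-0.0001,0.0186,1,0,0,0.0013,-0.0001,-0.0001,0.0186,1,0,0,0.0013,-0.0001,-0.0001,0.0186,1,0,0,0.0013,-0.0001,-0.0001,0.0186,1,0,0,0.0013,-0.0001,-0.0001,0.0186,1,0,0,0.0013,-0.0001,-0.0001,0.0186,1,0,0,0.0013,-0.0001,-0.0001,0.0186,1,0,0,0.0013,-0.0001,-0.0001,0.0186,1,0,0,0.0013,-0.0001,-0.0001,0.0186,1,0,0,0,0,0,0,0.6])

```text
clock: 19.0
tool_pos: [498.7, -243.6, 91.3]
orientation: [179.8, 0.0, -148.6]
wrist_force: [0.4, -0.1, 0.2]
grip_width: 69.8
gripper_force: 0.0
```

Request:
apply_moves(motion=[0,0,0,0,0,0,0.3,0,0,0,0,0,0,0,0,0,0,0,0,0,-0.2,0,0,0,0,0,0,-0.3,0,0,0,0,0,0,-0.4,0,0,0,0,0,0,-0.5,0,0,0,0,0,0,-0.6,0,0,0,0,0,0,-0.8,0,0,0,0,0,0,-0.8,0,0,0,0,0,0,-0.8], newtons=80)

```text
clock: 20.25
tool_pos: [499.5, -244.5, 92.3]
orientation: [179.9, 0.2, -148.7]
wrist_force: [-1.1, 2.1, 0.3]
grip_width: 14.9
gripper_force: 78.3
```

Request:
apply_moves(motion=[0,0,0,0,0,0,-0.8,0,0,0,0,0,-0.002,-0.8,0,0,0,0,0,-0.005,-0.8,0,0,0,0,0,-0.01,-0.8,0,0,0,0,0,-0.02,-0.8,0,0,0,0,0,-0.03,-0.8,0,0,0,0,0,-0.04,-0.8,0,0,0,0,0,-0.04,-0.8,0,0,0,0,0,-0.04,-0.8,0,0,0,0,0,0,-0.8])

```text
clock: 21.5
tool_pos: [500.7, -245.9, 283.8]
orientation: [-179.7, 0.5, -148.7]
wrist_force: [-0.2, -0.3, -3.9]
grip_width: 15.0
gripper_force: 78.4
```

```bash
python3 - <<'E'
from h import *
T=BQ+BR.apply([21,0,0]);print(T)
plan([T[0],T[1],335],Rdown(BY),15,-0.8)
E
```

```text
[553.19513825 130.61659913   0.        ]
mm/row 25.6 deg/row 6.77
-0.0007, 0.0001, -0.1182, -0.0161, 0.0196, -0.0034, -0.8
-0.0007, 0.0001, -0.1182, -0.0183, 0.0176, -0.0034, -0.8
-0.0007, 0.0001, -0.1182, -0.0202, 0.0153, -0.0034, -0.8
-0.0007, 0.0001, -0.1182, -0.0219, 0.0128, -0.0034, -0.8
-0.0007, 0.0001, -0.1182, -0.0232, 0.0102, -0.0034, -0.8
-0.0007, 0.0001, -0.1182, -0.0243, 0.0074, -0.0033, -0.8
-0.0007, 0.0001, -0.1182, -0.025, 0.0044, -0.0033, -0.8
-0.0007, 0.0001, -0.1182, -0.0253, 0.0015, -0.0033, -0.8
-0.0007, 0.0001, -0.1182, -0.0253, -0.0015, -0.0033, -0.8
-0.0007, 0.0001, -0.1182, -0.0249, -0.0045, -0.0034, -0.8
-0.0007, 0.0001, -0.1182, -0.0242, -0.0074, -0.0034, -0.8
-0.0007, 0.0001, -0.1182, -0.0232, -0.0102, -0.0034, -0.8
-0.0007, 0.0001, -0.1182, -0.0218, -0.0129, -0.0034, -0.8
-0.0007, 0.0001, -0.1182, -0.0202, -0.0154, -0.0034, -0.8
-0.0007, 0.0001, -0.1182, -0.0182, -0.0176, -0.0034, -0.8
```

Request:
apply_moves(motion=[0,0,-0.1182,-0.0161,0.0196,-0.0034,-0.8,0,0,-0.1182,-0.0183,0.0176,-0.0034,-0.8,0,0,-0.1182,-0.0202,0.0153,-0.0034,-0.8,0,0,-0.1182,-0.0219,0.0128,-0.0034,-0.8,0,0,-0.1182,-0.0232,0.0102,-0.0034,-0.8,0,0,-0.1182,-0.0243,0.0074,-0.0033,-0.8,0,0,-0.1182,-0.025,0.0044,-0.0033,-0.8,0,0,-0.1182,-0.0253,0.0015,-0.0033,-0.8,0,0,-0.1182,-0.0253,-0.0015,-0.0033,-0.8,0,0,-0.1182,-0.0249,-0.0045,-0.0034,-0.8])

```text
clock: 22.75
tool_pos: [534.0, 6.9, 312.6]
orientation: [-180.0, 0.1, -80.8]
wrist_force: [-0.8, 0.5, -4.0]
grip_width: 15.1
gripper_force: 78.7
```

Request:
apply_moves(motion=[0,0,-0.1182,-0.0242,-0.0074,-0.0034,-0.8,0,0,-0.1182,-0.0232,-0.0102,-0.0034,-0.8,0,0,-0.1182,-0.0218,-0.0129,-0.0034,-0.8,0,0,-0.1182,-0.0202,-0.0154,-0.0034,-0.8,0,0,-0.1182,-0.0182,-0.0176,-0.0034,-0.8,0,0,0,0,0,0,-0.8,0,0,0,0,0,0,-0.8,0,0,0,0,0,0,-0.8,0,0,0,0,0,0,-0.8,0,0,0,0,0,0,-0.8])

```text
clock: 24.0
tool_pos: [552.1, 131.1, 331.0]
orientation: [-179.8, 0.0, -47.2]
wrist_force: [0.5, -0.2, -3.4]
grip_width: 15.0
gripper_force: 78.7
```

```bash
python3 - <<'E'
from h import *
s=state();print(s['tool_pos'],s['orientation'],s['joints'],s['wrist_force'],s['grip_width'])
w=get_image('wrist');t=get_image('top')
np.savez('w3.npz',**w)
T=s['tool_pos'];zb=T[2]-92
print('block bin', BR.inv().apply(T-BQ))
img=w['img'].copy()
for b in (box(96,110,zb,zb+70),box(60,16,zb+70,zb+135)):
    for p in proj(w,BR.apply(b)+[T[0],T[1],0]): cv2.circle(img,tuple(int(v) for v in p.round()),2,(255,0,0),-1)
for p in proj(w,BR.apply(box(160,140,130,130))+BQ): cv2.circle(img,tuple(int(v) for v in p.round()),2,(0,255,0),-1)
a=img[0:420,100:480]
cv2.imwrite('pics/hold.png',cv2.resize(np.hstack([a,cv2.resize(t['img'][170:250,210:290],(420,420),interpolation=cv2.INTER_CUBIC)]),(800,420))[:,:,::-1])
E
```

```text
[552.06062524 131.05603889 330.96265004] [-1.79825777e+02  4.01158872e-02 -4.71621461e+01] [ 2.90914450e+01  1.63862750e+01  2.29086561e+01 -8.08644670e-02
 -9.63626745e+01  1.37372744e+01] [ 0.51794111 -0.15197702 -3.40041381] 15.000102843280795
block bin [ 19.90580484  -0.53194363 330.96265004]
```

View pics/hold.png

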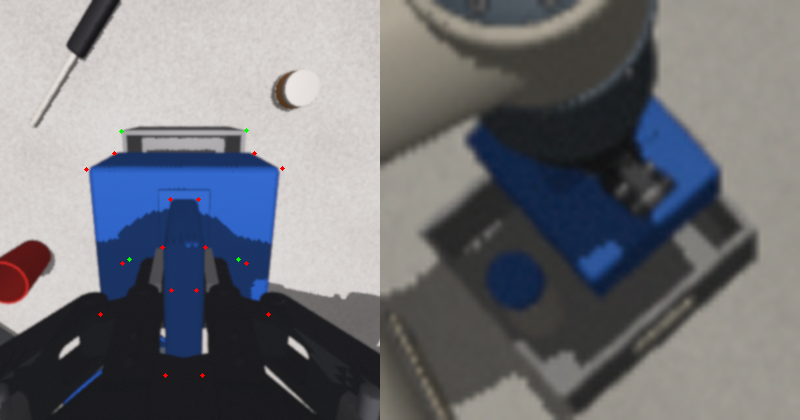

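Request:
apply_moves(motion=[0,0,0,0.0005,-0.0005,0.015,-0.8,0,0,0,0,0,0.015,-0.8,0,0,0,0,0,0.015,-0.8,0,0,0,0,0,0.015,-0.8,0,0,0,0,0,0.015,-0.8,0,0,0,0,0,0.015,-0.8,0,0,0,0,0,0.015,-0.8,0,0,0,0,0,0.015,-0.8,0,0,0,0,0,0.015,-0.8,0,0,0,0,0,0,-0.8])

```text
clock: 25.35
tool_pos: [552.2, 131.4, 194.3]
orientation: [-180.0, 0.1, -47.1]
wrist_force: [0.5, -0.4, -2.6]
grip_width: 15.3
gripper_force: 78.6
```

```bash
python3 - <<'E'
from h import *
s=state();print(s['tool_pos'],s['orientation'],s['wrist_force'],s['ft_torque'],s['grip_width'],'bottom',s['tool_pos'][2]-92)
print('block bin', BR.inv().apply(s['tool_pos']-BQ))
w=get_image('wrist');t=get_image('top');sc=get_image('scene')
f=lambda i:cv2.resize(i,(400,300),interpolation=cv2.INTER_CUBIC)
a=np.hstack([f(t['img'][175:245,205:298]),f(sc['img'][110:210,230:363])])
b=np.hstack([f(w['img']),f(w['img'][90:240,180:380])])
cv2.imwrite('pics/low.png',np.vstack([a,b])[:,:,::-1])
E
```

```text
[552.23302614 131.42121754 194.25654439] [-1.79996470e+02  1.01260734e-01 -4.71311864e+01] [ 0.46307694 -0.41365055 -2.59853581] [-0.06746611  0.02112205  0.06241936] 15.269889967370986 bottom 102.25654439026877
block bin [ 1.97556527e+01 -1.57067845e-01  1.94256544e+02]
```

View pics/low.png

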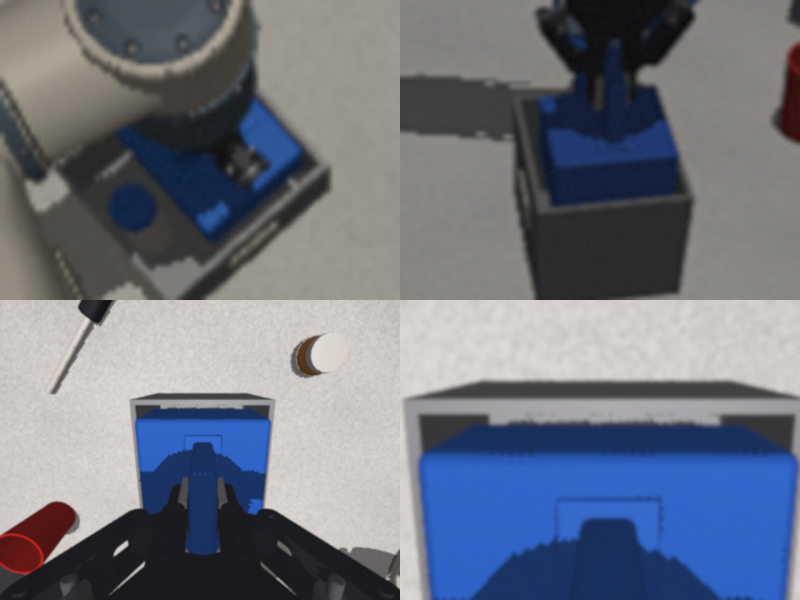

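Request:
apply_moves(motion=[0,0,0,0,0,0.011,-0.8,0,0,0,0,0,0.011,-0.8,0,0,0,0,0,0.011,-0.8,0,0,0,0,0,0.011,-0.8,0,0,0,0,0,0.011,-0.8,0,0,0,0,0,0.011,-0.8,0,0,0,0,0,0.01,-0.8,0,0,0,0,0,0.006,-0.8,0,0,0,0,0,0,-0.8,0,0,0,0,0,0,-0.8])

```text
clock: 26.75
tool_pos: [553.6, 132.0, 114.4]
orientation: [-179.8, 0.0, -47.1]
wrist_force: [-0.9, 1.1, -2.4]
grip_width: 15.1
gripper_force: 78.7
```

Request:
apply_moves(motion=[0,0,0,0,0,0.003,-0.8,0,0,0,0,0,0.003,-0.8,0,0,0,0,0,0.002,-0.8,0,0,0,0,0,0.002,-0.8,0,0,0,0,0,0.0015,-0.8,0,0,0,0,0,0.0015,-0.8,0,0,0,0,0,0.001,-0.8,0,0,0,0,0,0.001,-0.8,0,0,0,0,0,0,-0.8,0,0,0,0,0,0,-0.8])

```text
clock: 28.0
tool_pos: [553.3, 132.0, 98.9]
orientation: [-179.8, 0.0, -47.1]
wrist_force: [0.0, -0.7, -4.3]
grip_width: 14.9
gripper_force: 78.7
```

Request:
apply_moves(motion=[0,0,0,0,0,0.0005,-0.8,0,0,0,0,0,0.0005,-0.8,0,0,0,0,0,0.0005,-0.8,0,0,0,0,0,0.0005,-0.8,0,0,0,0,0,0.0005,-0.8,0,0,0,0,0,0,-0.8,0,0,0,0,0,0,-0.8,0,0,0,0,0,0,-0.8,0,0,0,0,0,0,-0.8,0,0,0,0,0,0,-0.8])

```text
clock: 29.25
tool_pos: [553.5, 132.0, 97.2]
orientation: [-179.8, 0.0, -47.1]
wrist_force: [-1.6, -1.0, 4.6]
grip_width: 15.1
gripper_force: 79.9
```

Request:
apply_moves(motion=[0,0,0,0,0,0.0005,-0.8,0,0,0,0,0,0,-0.8,0,0,0,0,0,0,-0.6,0,0,0,0,0,0,-0.5,0,0,0,0,0,0,-0.4,0,0,0,0,0,0,-0.2,0,0,0,0,0,0,0,0,0,0,0,0,0,0.1,0,0,0,0,0,-0.003,0.1,0,0,0,0,0,-0.006,0.1])

```text
clock: 30.5
tool_pos: [553.1, 131.9, 105.1]
orientation: [-179.9, 0.0, -47.1]
wrist_force: [0.4, 0.6, -0.4]
grip_width: 47.0
gripper_force: 0.0
```

Request:
apply_moves(motion=[0,0,0,0,0,-0.01,0.1,0,0,0,0,0,-0.015,0.1,0,0,0,0,0,-0.02,0.1,0,0,0,0,0,-0.025,0.1,0,0,0,0,0,-0.03,0.1,0,0,0,0,0,-0.03,0.1,0,0,0,0,0,-0.03,0.1,0,0,0,0,0,-0.03,0.1,0,0,0,0,0,0,0.1,0,0,0,0,0,0,0.1])

```text
clock: 31.75
tool_pos: [552.6, 131.5, 295.0]
orientation: [-179.8, 0.1, -47.1]
wrist_force: [0.3, -0.8, -0.3]
grip_width: 46.7
gripper_force: 0.0
```

```bash
python3 - <<'E'
from h import *
s=state();print(s['tool_pos'],s['clock'],s['wrist_force'])
w=get_image('wrist');t=get_image('top');sc=get_image('scene')
print('pred cap w',proj(w,BQ+BR.apply([[-55,0,170]])),[proj(w,BQ+BR.apply(np.add([20.5,0,5],[[48,55,70],[48,-55,70],[-30,8,135],[-30,-8,135]]))).round()])
f=lambda i:cv2.resize(i,(400,300),interpolation=cv2.INTER_CUBIC)
a=np.hstack([f(t['img'][175:245,205:298]),f(sc['img'][110:210,230:363])])
b=np.hstack([f(w['img']),f(w['img'][90:240,180:380])])
cv2.imwrite('pics/end.png',np.vstack([a,b])[:,:,::-1])
E
```

```text
[552.61304985 131.51945258 295.02041726] 31.75 [ 0.2647201  -0.82776681 -0.33127136]
pred cap w [[284.1100512  271.25766599]] [array([[238., 140.],
       [330., 140.],
       [277., 219.],
       [292., 219.]])]
```

View pics/end.png

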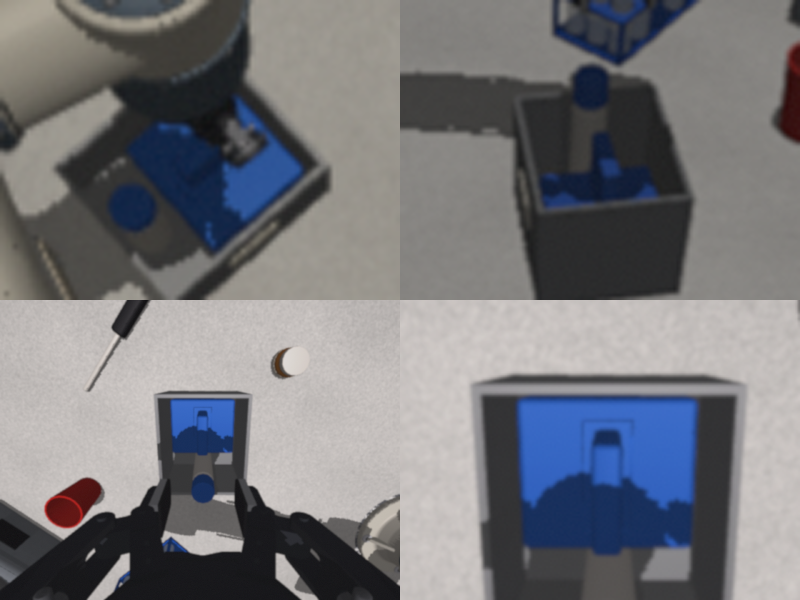

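```bash
python3 -c "
from cell import bot
print(bot.close_job())"
```

```text
the job is handed in; nothing more can be done
None
```

I stood the bottle upright at the foot end of the bin and lowered the block flat onto the floor beside it. Both are released, no bystander was touched, and I handed the job in at about 32 s without seeing the verdict.

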